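# Weight one corner of a parts tray and swing the tray round it

### The job

The wooden parts tray stands crosswise to the bench: weight its corner and swing it round. Lift the steel block out of its fixed stand by its short ends, stand it on the bare bench and let go, then take it by its long sides and set it down in the tray's tall-cheeked corner pocket. Then push the tray's opposite corner a quarter turn round, clockwise seen from above, about the block, which stays in the pocket within 5 cm of its spot, until the long side with the pocket faces the bench's front edge and runs parallel with it; let go and leave the other things alone.

Things in the scene. Friction and masses are not known exactly. Their poses are not given: they have to be found in the camera images.
- block: plain steel holding block, upright, 50 (its x) x 34 (its y) x 44 (z) mm, about 0.7 kg; origin at the centre of its underside. It starts in the stand, its underside 6 mm above the bench. Loose. Once it is in the pocket, a push of some 3 to 8 N on the tray's +y side wall near its +x end, square to the wall, turns the tray about the block, to within about 25 mm.
- stand: wooden stand fixed to the bench: a base plate 74 (x) x 66 (y) x 6 mm; two upright cheeks, 50 mm long in x and 9 mm thick, reach z = 52 mm and stand 43 mm apart (inner faces at y = -21.5 and +21.5 mm), so that they hide the block's two long sides; the block's short ends (x) are free. Origin at the centre of its underside; the block's x lies along the stand's x.
- tray: open wooden tray, loose, about 0.25 kg, 150 (x) x 105 (y) mm outside; floor 6 mm thick, walls 7 mm thick and 28 mm high. In its (-x, -y) corner is the pocket. Origin at the centre of its underside. At the start its x axis points away from the front edge, into the bench, within about 0.3 rad; in the end its x axis points along the front edge towards the vice (the robot's right) and its y axis into the bench.
- tray_pocket (a point): centre of the pocket's floor, at (-37, -23.5, 6) mm in the tray's frame, axes as the tray's. The pocket is 60 mm (x) by 44 mm (y), between two tall cheeks 8 mm thick that reach 52 mm above the bench at its x ends; at its y sides there are only low sills, whose tops are 14 mm above the bench (the outer side wall is cut down there for a finger). The block goes in upright with its x along the tray's x (either way round).
- bench_edge (a point): fixed point on the bench's front edge at the height of the bench top; its y axis runs along the front edge (to the robot's left), its x axis points into the bench. The press stands in front of it, beyond the tray's final place: its base (22 mm high) begins 250 mm in from the edge.
- paint_bottle: small black-brown paint bottle, 34 mm across, 75 mm tall, standing near the front edge at the left; leave alone
- thread_spool: small thread spool, 35 mm across, 40 mm tall, standing between the stand and the bench in front of the press; leave alone
- stud_jar: small screw jar, 46 mm across, 60 mm tall, standing behind the tray; leave alone
Not all that is in view belongs to the job. Leave any green look-alike of the stand alone.

How it is judged:
By the outcome, as a careful person would: the job done as asked, in the order asked, and still so for the second after the job is handed in, with the robot touching nothing.
It also fails if it takes over 69 s, if anything falls off the work surface, if the arm or the gripper's body presses on something with over 40 N, if the wrist force passes 120 N, or if a joint passes its speed limit or range.

### The arm

A 6-joint arm with a two-finger parallel gripper is mounted at the origin on a cart in front of the work surface, level with it; the furniture and walls round the work are solid. World frame = base frame: x ahead of the robot, y to its left, z up, the work surface at z = 0. Lengths are in m, angles in rad, forces in N, time in s.
With the tool pointing down it reaches from about 0.325 to 0.85 m from the base axis. Payload 15.5 kg.
Tool frame: the origin (TCP) lies at the very end of the fingers, on their centre line; the grasp point (between the pads) lies 19 mm behind it (hold_point_z is the z of the grasp point in the tool frame, in m); z points along the fingers, y is the line along which they close (so a half turn about z gives the same grasp; the last joint's range is limited). The gripper opens to 91 mm and grips with 3 to 60 N. Pads are 32 mm wide; open, the fingers measure 118 mm over their backs; the gripper's body (76 mm by 178 mm) begins 60 mm behind the grasp point.
Start: joints at [1.087, 0.494, 1.345, -0, 1.302, -0.096], TCP at [0.237, 0.578, 0.214] pointing down, gripper open.
Joint ranges: [-2.91, 2.91], [-0.82, 2.16], [0.22, 2.67], [-1.22, 4.37], [0.12, 2.79], [-3.08, 3.08]. Speed limits (rad/s): [1.89, 1.89, 2.57, 3.01, 3.01, 3.01].

### API

Orientations are given as a rotation vector (axis times angle).
In Python, from plant import get_state, camera, get_calibration, sign_off, recognise, tip_of, hold_point_z gives the robot as it stands.
- The arm moves only by the tool play_rows, never from a script. Its argument "motion" is a list of rows, each an object of numbers: "tx", "ty", "tz": the shift along the tool's x, y, z in mm; "ax", "ay", "az": the turn, a rotation vector about the tool's x, y, z in rad; "jaw": the closure, from 0 (fully open) to 1 (shut). A call has 1 to 12 rows; each row is the pose to reach, as a shift and turn from the pose commanded when the call began, along the tool's axes at that moment; what a row does not reach only later rows make up. A row lasts 1/8 s, in which the tool goes at most 62.5 mm and 10.7 degrees, less where a joint would pass 70% of its speed; a pose out of reach is approached as far as the arm can. A call with a gripper value outside its range is refused whole. The fingers move at their own pace and stop on an object; "grip_force" is the grip in N (left out, the last holds). Time passes only in rows, so rows that repeat a pose let the fingers close. It gives the time, the measured TCP pose, the force, the opening and the grip force at its end, in the units of the state.
- get_state(): the state, without advancing time (a new reading comes with each control period).
- camera(name): name is "scene" or "top"; returns (picture, depth): 384x512x3 uint8, blue, green, red; 384x512 float32, m along the optical axis (not along the pixel's ray), 0 where there is no reading.
- get_calibration(name): a dict with "vfov" (degrees; the focal length in pixels is half the picture's height over the tangent of half this angle, whatever the lens; pixels are square), "cx", "cy" (the principal point, pixels), "camera_from_world" (4x4, takes a point from world to camera coordinates). Camera axes: x right, y down, z forward; pixel columns grow to the right and rows downward; lengths in m; the calibration is good to about 2 mm. A picture is of the moment at which its call begins. get_calibration takes no time and is no camera call.
- sign_off(): hands the job in; it is judged then, once.
Trained networks look in the newest picture that a camera, given by its name, has taken for a name from the list of things; names that differ only in an ending like _2 or _b are one class to them, and where a whole thing is asked for, a point or a joint stands for the part that bears it (a point fixed in the world has none). Each returns a list of dicts, best first, with "score" (0 to 1); they miss things now and then, are a little off and sometimes report something else, mostly with a low value. They report only what shows in the picture. A call takes as long as a camera call. They do not tell look-alikes from the thing itself.
- recognise(name, camera): "box" ([left, top, right, bottom] in pixels, round what is visible of it).
- tip_of(name, camera): "at" ([column, row] in pixels: a listed point, or the origin of a listed thing).
The state is a dict: "time": time; "q": joint angles; "joint_vel": joint speeds; "effort": joint torques, N m; "tool_pos": TCP position; "tcp_rot": TCP orientation; "wrist_force": force on the tool from outside, world axes, zero at the start; "wrist_torque": the same for the moment, N m; "width": finger opening in m; "finger_force": force on a finger pad.
Only numpy, scipy, OpenCV 4.12 (cv2) and the standard library are available. Lean on these libraries where they do the work, as an engineer would, in place of code of your own. Each camera call takes 0.05 s, during which the arm holds its last target. There are 200 camera calls.

## Working session

There is one attempt and no reset: what is moved stays moved. The work goes in short steps, Python scripts to look and compute and a tool call to move; the robot and the scene stay as the last step left them, time stands still between calls to the robot, and variables do not carry over. Pictures are saved under pics/ and viewed, at most 10 in all, crops included, and the job is handed in when it is done.

Besides the shell and the picture viewer there is one more tool, called after "Call:" as a command line: name --argument value ..., lists and objects as JSON in quotes. play_rows: Moves the arm, as the interface text tells. Its arguments: {"type":"object","properties":{"motion":{"type":"array","items":{"type":"object","properties":{"tx":{"type":"number"},"ty":{"type":"number"},"tz":{"type":"number"},"ax":{"type":"number"},"ay":{"type":"number"},"az":{"type":"number"},"jaw":{"type":"number"}}}},"grip_force":{"type":"number"}},"required":["motion"]}

```bash
ls; mkdir -p pics
cat > h.py <<'E'
import numpy as np, cv2
from plant import *
from scipy.spatial.transform import Rotation as R
def cal(n):
    c=get_calibration(n); f=192/np.tan(np.radians(c["vfov"])/2); return f,c["cx"],c["cy"],np.array(c["camera_from_world"])
def cloud(n,d):
    f,cx,cy,T=cal(n); v,u=np.mgrid[:384,:512]
    P=np.stack([(u-cx)/f*d,(v-cy)/f*d,d,np.ones_like(d)],-1)
    W=P@np.linalg.inv(T).T; W[d==0]=np.nan; return W[...,:3]
def onplane(n,px,z):
    f,cx,cy,T=cal(n); M=np.linalg.inv(T); r=M[:3,:3]@np.array([(px[0]-cx)/f,(px[1]-cy)/f,1]); o=M[:3,3]
    return o+r*(z-o[2])/r[2]
def proj(n,p):
    f,cx,cy,T=cal(n); q=T@np.append(p,1); return np.array([f*q[0]/q[2]+cx,f*q[1]/q[2]+cy])
E
python3 - <<'E'
from h import *
ims=[]
for n in("scene","top"):
    i,d=camera(n); np.save(f"{n}.npy",d); cv2.imwrite(f"{n}.png",i); ims.append(i)
    print(n,get_calibration(n)["vfov"],np.round(np.linalg.inv(cal(n)[3]),3).tolist())
cv2.imwrite("pics/a.png",cv2.resize(ims[0],(800,600)));cv2.imwrite("pics/b.png",cv2.resize(ims[1],(800,600)))
for n in("scene","top"):
    W=cloud(n,np.load(f"{n}.npy"))
    for t in("block","stand","tray","paint_bottle","thread_spool","stud_jar"):
        for r in recognise(t,n)[:3]:
            print(n,t,np.round(r["score"],2),np.round(r["box"]).astype(int).tolist())
    for t in("block","stand","tray","tray_pocket","bench_edge"):
        for r in tip_of(t,n)[:3]:
            z={"tray_pocket":.006,"block":.006}.get(t,0)
            print(n,"tip",t,np.round(r["score"],2),np.round(r["at"],1).tolist(),np.round(onplane(n,r["at"],z),3).tolist())
s=get_state();print(s,hold_point_z)
E
```

```text
pics
scene 46.59295603334787 [[0.463, -0.665, 0.586, -0.186], [-0.887, -0.351, 0.301, -0.385], [0.005, -0.659, -0.752, 0.966], [0.0, 0.0, 0.0, 1.0]]
top 57.04603659374047 [[-0.019, -0.995, 0.097, 0.448], [-1.0, 0.019, -0.0, -0.003], [-0.002, -0.097, -0.995, 1.025], [0.0, 0.0, 0.0, 1.0]]
scene block 0.62 [319, 256, 342, 272]
scene stand 0.73 [310, 252, 341, 284]
scene stand 0.67 [260, 283, 292, 316]
scene tray 0.6 [214, 169, 265, 207]
scene paint_bottle 0.51 [193, 120, 207, 138]
scene thread_spool 0.63 [272, 251, 289, 270]
scene thread_spool 0.4 [140, 0, 512, 384]
scene stud_jar 0.49 [306, 138, 318, 160]
scene tip block 0.81 [325.0, 271.7] [0.418, -0.266, 0.006]
scene tip stand 0.93 [324.4, 269.7] [0.426, -0.262, 0.0]
scene tip stand 0.85 [275.0, 303.4] [0.285, -0.193, 0.0]
scene tip tray 0.79 [239.8, 189.9] [0.563, 0.058, 0.0]
scene tip tray_pocket 0.76 [226.3, 197.2] [0.516, 0.075, 0.006]
scene tip bench_edge 0.6 [208.1, 219.9] [0.426, 0.081, 0.0]
top block 0.63 [338, 218, 365, 238]
top block 0.58 [337, 214, 362, 241]
top stand 0.62 [335, 216, 364, 245]
top tray 0.88 [207, 155, 268,
[... 597 characters left out ...]
': 1.2, 'q': array([ 1.08647765e+00,  4.93602330e-01,  1.34549553e+00, -1.80263959e-05,
        1.30253339e+00, -9.55025222e-02]), 'joint_vel': array([ 1.89086633e-05, -5.91389857e-04, -5.09942295e-04, -3.47529432e-04,
        5.43360903e-04, -4.11139743e-04]), 'effort': array([-8.91187410e-04, -8.78672290e+01, -3.82251728e+01,  7.04522780e-02,
        4.38770768e-02, -2.60712505e-05]), 'tool_pos': array([0.23693334, 0.57833953, 0.21391504]), 'tcp_rot': array([ 6.06902633e-01,  3.08240787e+00, -6.58925235e-05]), 'wrist_force': array([0.34983139, 0.31263619, 0.65464228]), 'wrist_torque': array([-0.0084065 ,  0.05062842, -0.01815446]), 'finger_force': 0.0, 'width': 0.09124556570752168} -0.0188
```

View pics/a.png

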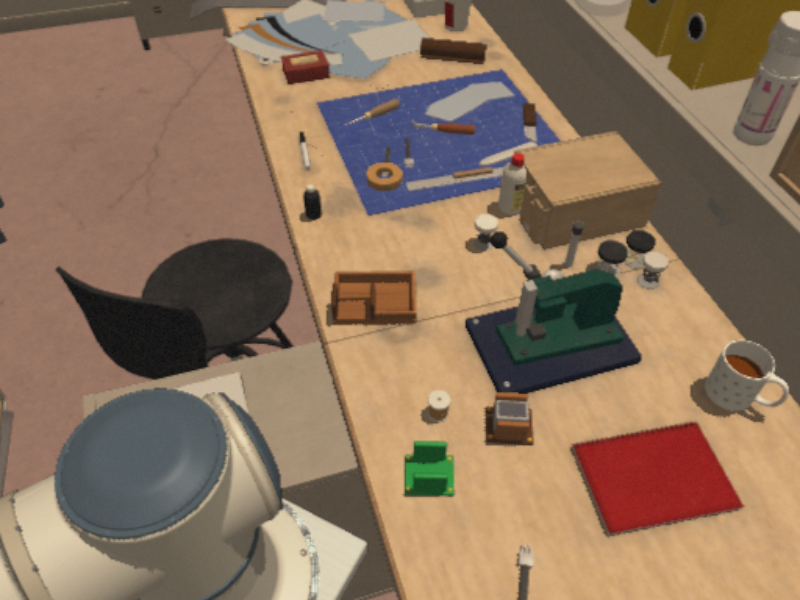

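View pics/b.png

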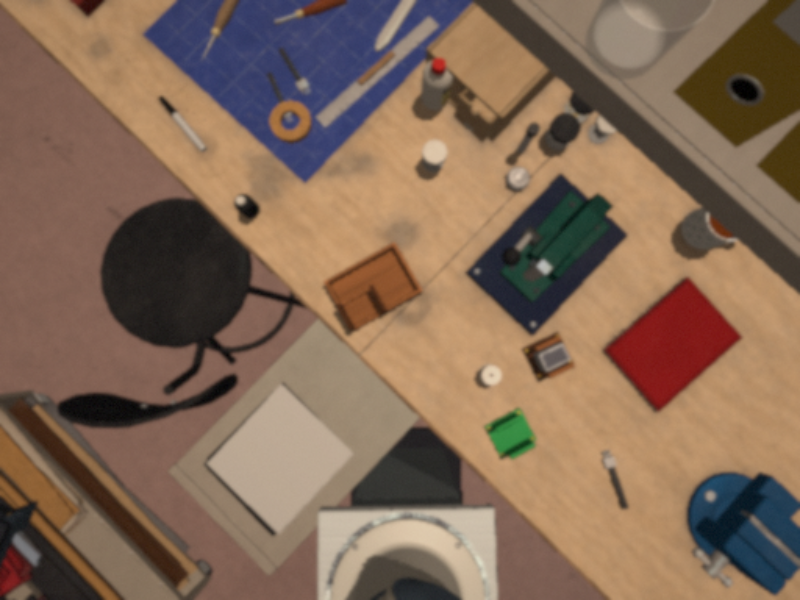

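The scene shows the brown stand with the steel block at scene px (327,268) / top (351,228). The tray is at scene (240,190) / top (238,184). The bench edge runs diagonally.

Candidates for the stand/block: the brown stand holding the steel block (top 351,228) and the empty green look-alike (top 327,277). I choose the brown one and check it in a crop.

Run:
```python
from h import *
def rect(P):
    (c,s,a)=cv2.minAreaRect((P[:,:2]*1000).astype(np.float32)); return np.round(c,1),np.round(s,1),round(a,1)
for n in("top","scene"):
    W=cloud(n,np.load(n+".npy"))
    near=lambda c,r:(np.hypot(W[...,0]-c[0],W[...,1]-c[1])<r)
    z=W[...,2]
    b=near((.45,.0),.4)&(abs(z)<.01); print(n,"bench z",np.nanmedian(z[b]),np.nanstd(z[b]))
    for nm,c,r,lo,hi in(("tray walls",(.555,.055),.13,.018,.07),("tray all",(.555,.055),.13,.012,.07),("tray cheeks",(.555,.055),.13,.042,.07),("stand",(.42,-.268),.06,.03,.07),("stand all",(.42,-.268),.06,.004,.07)):
        m=near(c,r)&(z>lo)&(z<hi); P=W[m]; print(nm,m.sum(),rect(P),np.round(np.nanmedian(P[:,2]),4))
    for nm,c in(("spool",(.38,-.16)),("bottle",(.70,.27)),("jar",(.79,-.08))):
        pass
    if n=="top":
        # front edge: boundary of bench points
        m=(abs(z)<.012); E=[]
        inv=np.array([.707,-.707]);al=np.array([.707,.707])
        for t in np.arange(.15,.6,.01):
            Q=W[m][:,:2]; k=abs(Q@al-t)<.005; s=Q[k]@inv; s=s[s>.0]
            if len(s): E.append((t,np.min(s)))
        E=np.array(E); print(np.round(E,3).tolist())
    for t,z0 in(("thread_spool",.02),("paint_bottle",.035),("stud_jar",.03)):
        pass
i=cv2.imread("top.png"); j=cv2.imread("scene.png")
A=cv2.resize(i[195:255,320:400],(400,300),interpolation=cv2.INTER_CUBIC)
B=cv2.resize(i[148:223,190:290],(400,300),interpolation=cv2.INTER_CUBIC)
C=cv2.resize(j[235:295,290:370],(400,300),interpolation=cv2.INTER_CUBIC)
D=cv2.resize(j[158:218,200:280],(400,300),interpolation=cv2.INTER_CUBIC)
cv2.imwrite("pics/c.png",np.vstack([np.hstack([A,B]),np.hstack([C,D])]))
```

```text
top bench z -0.00019516196654201234 0.0026924159986448917
tray walls 471 (array([552.5,  53.7]), array([105.4, 150.1]), 28.7) 0.0282
tray all 576 (array([552.5,  53.7]), array([105.4, 150.1]), 28.7) 0.0273
tray cheeks 113 (array([512.2,  74. ]), array([52.8, 75.8]), 28.7) 0.0518
stand 412 (array([ 419.1, -264.4]), array([61.6, 51.4]), 24.0) 0.0503
stand all 637 (array([ 422.4, -261.9]), array([107.7,  86.6]), 41.5) 0.0481
[[0.15, 0.0], [0.16, 0.001], [0.17, 0.0], [0.18, 0.0], [0.19, 0.0], [0.2, 0.0], [0.21, 0.001], [0.22, 0.24], [0.23, 0.24], [0.24, 0.24], [0.25, 0.24], [0.26, 0.24], [0.27, 0.24], [0.28, 0.24], [0.29, 0.241], [0.3, 0.241], [0.31, 0.241], [0.32, 0.241], [0.33, 0.241], [0.34, 0.241], [0.35, 0.241], [0.36, 0.241], [0.37, 0.242], [0.38, 0.242], [0.39, 0.242], [0.4, 0.24], [0.41, 0.24], [0.42, 0.24], [0.43, 0.24], [0.44, 0.24], [0.45, 0.24], [0.46, 0.24], [0.47, 0.241], [0.48, 0.241], [0.49, 0.241], [0.5, 0.241], [0.51, 0.003], [0.52, 0.002], [0.53, 0.241], [0.54, 0.241], [0.55, 0.241], [0.56, 0.242], [0.57, 0.242], [0.58, 0.242], [0.59, 0.24]]
scene bench z 0.001500372912756398 0.002475610138292112
tray walls 546 (array([550.2,  50.8]), array([112. , 150.7]), 29.3) 0.0288
tray all 778 (array([550.2,  50.8]), array([112. , 150.7]), 29.3) 0.0256
tray cheeks 101 (array([510.3,  70.7]), array([57.5, 76. ]), 25.8) 0.0527
stand 557 (array([ 418.3, -266.9]), array([64.3, 50. ]), 23.9) 0.0512
stand all 970 (array([ 420.7, -269.3]), array([106. , 116.1]), 69.6) 0.0423
```

View pics/c.png

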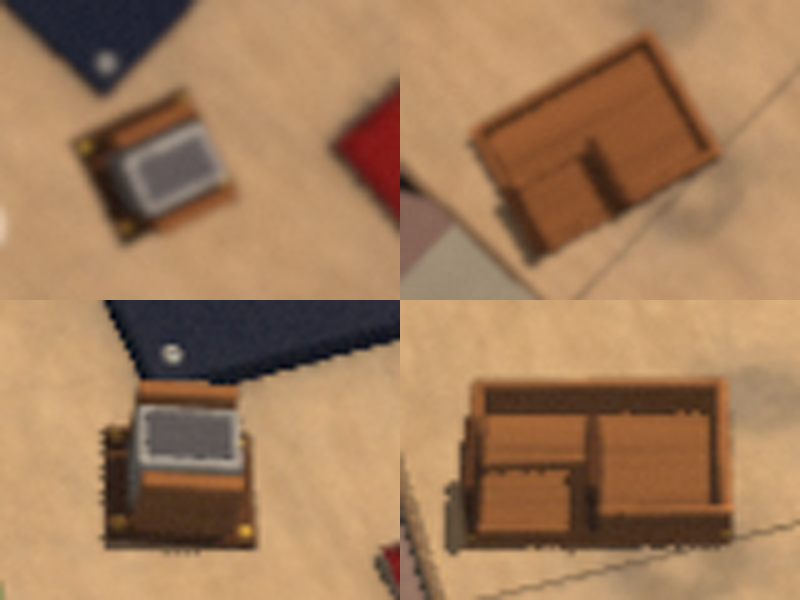

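The crops show the steel block between the brown stand's cheeks (top 351,228). The tray's pocket is at its near, right-hand end (top 233,196). Tray heading is about -61°, stand x about -66°, and the bench edge normal is at -45°.

```bash
cat >> h.py <<'E'
def to(x,y,z,h):
    s=get_state(); Rm=R.from_rotvec(s["tcp_rot"]).as_matrix(); hc=np.degrees(np.arctan2(Rm[1,1],Rm[0,1]))
    d=Rm.T@(np.array([x,y,z])-s["tool_pos"])*1000
    h=np.radians(h); c,sn=np.cos(h),np.sin(h)
    T=np.array([[-sn,c,0],[c,sn,0],[0,0,-1]])
    a=R.from_matrix(Rm.T@T).as_rotvec()
    print("t",round(s["time"],2),"pos",np.round(s["tool_pos"],4),"h",round(hc,2),"w",round(s["width"],4),"F",np.round(s["wrist_force"],1),"| t",np.round(d,1),"a",np.round(a,4))
E
python3 - <<'E'
from h import *
to(.419,-.2655,.16,-66)
W=cloud("top",np.load("top.npy"));W2=cloud("scene",np.load("scene.npy"))
for c in((.419,-.2655),(.45,-.06),(.514,.075)):
  for w in(W,W2):
    r=np.hypot(w[...,0]-c[0],w[...,1]-c[1]); m=(r<.16)&(w[...,2]>.07); P=w[m]
    print(c,len(P), np.round(P[np.nanargmax(P[:,2])],3) if len(P) else "", np.round(P[np.argmin(r[m])],3) if len(P) else "")
E
```

```text
t 1.2 pos [0.2369 0.5783 0.2139] h 67.72 w 0.0912 F [0.3 0.3 0.7] | t [-488.4 -711.8   54. ] a [-0.0000e+00  1.0000e-04  2.3339e+00]
(0.419, -0.2655) 2441 [ 0.534 -0.336  0.551] [ 0.513 -0.349  0.543]
(0.419, -0.2655) 3449 [ 0.475 -0.399  0.552] [ 0.545 -0.253  0.153]
(0.45, -0.06) 95 [ 0.573 -0.159  0.251] [ 0.562 -0.148  0.239]
(0.45, -0.06) 84 [ 0.569 -0.159  0.253] [ 0.56  -0.151  0.239]
(0.514, 0.075) 0  
(0.514, 0.075) 0
```

Run:
```python
from h import *
c=(.419,-.2655)
for n in("top","scene"):
    w=cloud(n,np.load(n+".npy")); r=np.hypot(w[...,0]-c[0],w[...,1]-c[1])
    m=(r<.25)&(w[...,2]>.07); v,u=np.nonzero(m); z=w[...,2][m]
    print(n,np.histogram(z,[.07,.1,.15,.2,.25,.3,.4,.5,.54,.6])[0])
    for lo,hi in((.07,.15),(.15,.27),(.27,.5),(.5,.6)):
        k=(z>lo)&(z<=hi)
        if k.any(): print(lo,hi,"px",u[k].min(),u[k].max(),v[k].min(),v[k].max(),"x",np.round([w[...,0][m][k].min(),w[...,0][m][k].max()],3),"y",np.round([w[...,1][m][k].min(),w[...,1][m][k].max()],3))
```

```text
top [  21  212 1012  132    3    0    0 2290 6550]
0.07 0.15 px 333 389 131 179 x [0.547 0.666] y [-0.339 -0.194]
0.15 0.27 px 321 386 130 177 x [0.548 0.665] y [-0.327 -0.146]
0.5 0.6 px 388 511 41 187 x [0.488 0.668] y [-0.377 -0.203]
scene [ 206  636  909  127   13    0  130 3458 8315]
0.07 0.15 px 330 395 172 211 x [0.546 0.66 ] y [-0.344 -0.196]
0.15 0.27 px 314 391 148 197 x [0.545 0.663] y [-0.331 -0.148]
0.27 0.5 px 453 470 126 144 x [0.472 0.495] y [-0.445 -0.412]
0.5 0.6 px 372 511 0 185 x [0.359 0.668] y [-0.507 -0.205]
```

Call:
play_rows --motion '[{"tx":-244,"ty":-356,"tz":0,"az":1.17,"jaw":0},{"tx":-244,"ty":-356,"tz":0,"az":1.17},{"tx":-244,"ty":-356,"tz":0,"az":1.17},{"tx":-244,"ty":-356,"tz":0,"az":1.17},{"tx":-244,"ty":-356,"tz":0,"az":1.17},{"tx":-244,"ty":-356,"tz":0,"az":1.17},{"tx":-244,"ty":-356,"tz":0,"az":1.17}]'

```text
invalid input at $.motion[0]: expected keys tx, ty, tz, ax, ay, az, jaw
```

Call:
play_rows --motion '[{"tx":-244,"ty":-356,"tz":0,"ax":0,"ay":0,"az":1.17,"jaw":0},{"tx":-244,"ty":-356,"tz":0,"ax":0,"ay":0,"az":1.17,"jaw":0},{"tx":-244,"ty":-356,"tz":0,"ax":0,"ay":0,"az":1.17,"jaw":0},{"tx":-244,"ty":-356,"tz":0,"ax":0,"ay":0,"az":1.17,"jaw":0},{"tx":-244,"ty":-356,"tz":0,"ax":0,"ay":0,"az":1.17,"jaw":0},{"tx":-244,"ty":-356,"tz":0,"ax":0,"ay":0,"az":1.17,"jaw":0},{"tx":-488,"ty":-712,"tz":54,"ax":0,"ay":0,"az":2.334,"jaw":0},{"tx":-488,"ty":-712,"tz":54,"ax":0,"ay":0,"az":2.334,"jaw":0},{"tx":-488,"ty":-712,"tz":54,"ax":0,"ay":0,"az":2.334,"jaw":0},{"tx":-488,"ty":-712,"tz":54,"ax":0,"ay":0,"az":2.334,"jaw":0},{"tx":-488,"ty":-712,"tz":54,"ax":0,"ay":0,"az":2.334,"jaw":0},{"tx":-488,"ty":-712,"tz":54,"ax":0,"ay":0,"az":2.334,"jaw":0}]'

```text
time: 2.7
tool_pos: [0.3931, -0.1472, 0.1736]
tcp_rot: [3.035, 0.808, 0.001]
wrist_force: [1.4, 0.4, -0.5]
width: 0.0909
finger_force: 0.0
```

```bash
python3 -c "
from h import *
to(.419,-.2655,.16,-66)"
```

```text
t 2.7 pos [ 0.3931 -0.1472  0.1736] h -60.2 w 0.0909 F [ 1.4  0.4 -0.5] | t [-36.3 115.5  13.7] a [ 0.0007 -0.0006  0.1013]
```

Call:
play_rows --motion '[{"tx":-36,"ty":115,"tz":14,"ax":0,"ay":0,"az":0.1,"jaw":0},{"tx":-36,"ty":115,"tz":14,"ax":0,"ay":0,"az":0.1,"jaw":0},{"tx":-36,"ty":115,"tz":14,"ax":0,"ay":0,"az":0.1,"jaw":0},{"tx":-36,"ty":115,"tz":14,"ax":0,"ay":0,"az":0.1,"jaw":0}]'

```text
time: 3.2
tool_pos: [0.4192, -0.2619, 0.1594]
tcp_rot: [-3.07, -0.665, 0.001]
wrist_force: [-0.1, 0.2, -0.7]
width: 0.0915
finger_force: 0.0
```

Run:
```python
from h import *
to(.4187,-.2657,.016,-66)
i,d=camera("top"); j,e=camera("scene")
A=cv2.resize(i[185:265,300:407],(400,300),interpolation=cv2.INTER_CUBIC)
C=cv2.resize(j[220:300,280:387],(400,300),interpolation=cv2.INTER_CUBIC)
cv2.imwrite("pics/d.png",np.hstack([A,C]))
```

```text
t 3.2 pos [ 0.4192 -0.2619  0.1594] h -65.57 w 0.0915 F [-0.1  0.2 -0.7] | t [ -1.9   3.4 143.4] a [-0.0008  0.0003  0.0075]
```

View pics/d.png

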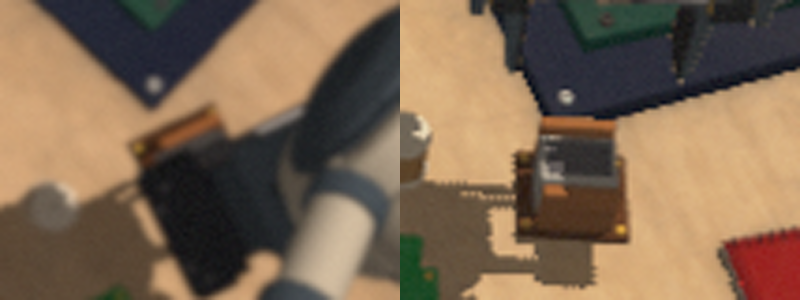

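The view shows the block still in the brown stand, with the fingers hovering above it. I'll descend partway, then correct.

Call:
play_rows --motion '[{"tx":0,"ty":0,"tz":40,"ax":0,"ay":0,"az":0,"jaw":0},{"tx":0,"ty":0,"tz":85,"ax":0,"ay":0,"az":0,"jaw":0},{"tx":0,"ty":0,"tz":85,"ax":0,"ay":0,"az":0,"jaw":0},{"tx":0,"ty":0,"tz":85,"ax":0,"ay":0,"az":0,"jaw":0}]'

```text
time: 3.8
tool_pos: [0.4201, -0.2622, 0.076]
tcp_rot: [3.069, 0.667, 0.001]
wrist_force: [0.7, 0.6, 0.6]
width: 0.091
finger_force: 0.0
```

Run:
```python
from h import *
to(.4187,-.2657,.014,-66)
```

```text
t 3.8 pos [ 0.4201 -0.2622  0.076 ] h -65.49 w 0.091 F [0.7 0.6 0.6] | t [-2.8  2.6 62. ] a [ 0.0009 -0.0005  0.0089]
```

Call:
play_rows --motion '[{"tx":-3,"ty":3,"tz":10,"ax":0,"ay":0,"az":0.009,"jaw":0},{"tx":-3,"ty":3,"tz":40,"ax":0,"ay":0,"az":0.009,"jaw":0},{"tx":-3,"ty":3,"tz":62,"ax":0,"ay":0,"az":0.009,"jaw":0},{"tx":-3,"ty":3,"tz":62,"ax":0,"ay":0,"az":0.009,"jaw":0},{"tx":-3,"ty":3,"tz":62,"ax":0,"ay":0,"az":0.009,"jaw":0.3},{"tx":-3,"ty":3,"tz":62,"ax":0,"ay":0,"az":0.009,"jaw":1},{"tx":-3,"ty":3,"tz":62,"ax":0,"ay":0,"az":0.009,"jaw":1},{"tx":-3,"ty":3,"tz":62,"ax":0,"ay":0,"az":0.009,"jaw":1},{"tx":-3,"ty":3,"tz":62,"ax":0,"ay":0,"az":0.009,"jaw":1},{"tx":-3,"ty":3,"tz":62,"ax":0,"ay":0,"az":0.009,"jaw":1}]' --grip_force 40

```text
time: 5.05
tool_pos: [0.4182, -0.2664, 0.0128]
tcp_rot: [3.073, 0.652, 0.0]
wrist_force: [-0.6, 0.2, 6.8]
width: 0.05
finger_force: 39.9
```

Call:
play_rows --motion '[{"tx":0,"ty":0,"tz":-15,"ax":0,"ay":0,"az":0,"jaw":1},{"tx":0,"ty":0,"tz":-45,"ax":0,"ay":0,"az":0,"jaw":1},{"tx":0,"ty":0,"tz":-85,"ax":0,"ay":0,"az":0,"jaw":1},{"tx":0,"ty":0,"tz":-110,"ax":0,"ay":0,"az":0,"jaw":1},{"tx":0,"ty":0,"tz":-110,"ax":0,"ay":0,"az":0,"jaw":1},{"tx":0,"ty":0,"tz":-110,"ax":0,"ay":0,"az":0,"jaw":1}]'

```text
time: 5.8
tool_pos: [0.4175, -0.2659, 0.1219]
tcp_rot: [-3.072, -0.651, 0.001]
wrist_force: [0.1, 0.6, -7.6]
width: 0.0501
finger_force: 39.9
```

Run:
```python
from h import *
to(.45,-.06,.12,-63)
to(.45,-.06,.0085,-63)
```

```text
t 5.8 pos [ 0.4175 -0.2659  0.1219] h -66.06 w 0.0501 F [ 0.1  0.6 -7.6] | t [ 113.2 -175.     2. ] a [-0.0011  0.0005 -0.0533]
t 5.8 pos [ 0.4175 -0.2659  0.1219] h -66.06 w 0.0501 F [ 0.1  0.6 -7.6] | t [ 113.3 -174.9  113.5] a [-0.0011  0.0005 -0.0533]
```

Call:
play_rows --motion '[{"tx":28,"ty":-44,"tz":0,"ax":0,"ay":0,"az":-0.02,"jaw":1},{"tx":58,"ty":-90,"tz":0,"ax":0,"ay":0,"az":-0.04,"jaw":1},{"tx":90,"ty":-140,"tz":0,"ax":0,"ay":0,"az":-0.053,"jaw":1},{"tx":113,"ty":-175,"tz":2,"ax":0,"ay":0,"az":-0.053,"jaw":1},{"tx":113,"ty":-175,"tz":40,"ax":0,"ay":0,"az":-0.053,"jaw":1},{"tx":113,"ty":-175,"tz":80,"ax":0,"ay":0,"az":-0.053,"jaw":1},{"tx":113,"ty":-175,"tz":100,"ax":0,"ay":0,"az":-0.053,"jaw":1},{"tx":113,"ty":-175,"tz":100,"ax":0,"ay":0,"az":-0.053,"jaw":1},{"tx":113,"ty":-175,"tz":100,"ax":0,"ay":0,"az":-0.053,"jaw":1}]'

```text
time: 6.92
tool_pos: [0.4503, -0.0605, 0.0227]
tcp_rot: [-3.055, -0.733, 0.001]
wrist_force: [0.5, -0.2, -6.3]
width: 0.0499
finger_force: 39.9
```

Run:
```python
from h import *
to(.45,-.06,.0073,-63)
```

```text
t 6.92 pos [ 0.4503 -0.0605  0.0227] h -63.02 w 0.0499 F [ 0.5 -0.2 -6.3] | t [-0.  -0.6 15.4] a [-0.0002  0.0003 -0.0004]
```

Call:
play_rows --motion '[{"tx":0,"ty":0,"tz":8,"ax":0,"ay":0,"az":0,"jaw":1},{"tx":0,"ty":0,"tz":13,"ax":0,"ay":0,"az":0,"jaw":1},{"tx":0,"ty":0,"tz":15.5,"ax":0,"ay":0,"az":0,"jaw":1},{"tx":0,"ty":0,"tz":15.5,"ax":0,"ay":0,"az":0,"jaw":1},{"tx":0,"ty":0,"tz":15.5,"ax":0,"ay":0,"az":0,"jaw":1}]'

```text
time: 7.55
tool_pos: [0.4504, -0.0605, 0.0071]
tcp_rot: [3.055, 0.733, 0.0]
wrist_force: [0.4, 0.2, -5.9]
width: 0.0497
finger_force: 39.9
```

Call:
play_rows --motion '[{"tx":0,"ty":0,"tz":0.7,"ax":0,"ay":0,"az":0,"jaw":1},{"tx":0,"ty":0,"tz":0.7,"ax":0,"ay":0,"az":0,"jaw":1},{"tx":0,"ty":0,"tz":0.7,"ax":0,"ay":0,"az":0,"jaw":0.3},{"tx":0,"ty":0,"tz":0.7,"ax":0,"ay":0,"az":0,"jaw":0},{"tx":0,"ty":0,"tz":0.7,"ax":0,"ay":0,"az":0,"jaw":0},{"tx":0,"ty":0,"tz":0.7,"ax":0,"ay":0,"az":0,"jaw":0},{"tx":0,"ty":0,"tz":-20,"ax":0,"ay":0,"az":0,"jaw":0},{"tx":0,"ty":0,"tz":-60,"ax":0,"ay":0,"az":0,"jaw":0},{"tx":0,"ty":0,"tz":-120,"ax":0,"ay":0,"az":0,"jaw":0},{"tx":0,"ty":0,"tz":-120,"ax":0,"ay":0,"az":0,"jaw":0}]'

```text
time: 8.8
tool_pos: [0.4524, -0.061, 0.1306]
tcp_rot: [3.052, 0.732, 0.009]
wrist_force: [0.8, 0.0, -1.1]
width: 0.0912
finger_force: 0.0
```

Run:
```python
from h import *
to(.345,-.06,.13,27)
```

```text
t 8.8 pos [ 0.4524 -0.061   0.1306] h -63.02 w 0.0912 F [ 0.8  0.  -1.1] | t [-95.3 -49.7  -0.1] a [ 7.6000e-03 -4.0000e-04 -1.5711e+00]
```

Call:
play_rows --motion '[{"tx":-48,"ty":-25,"tz":0,"ax":0,"ay":0,"az":-0.37,"jaw":0},{"tx":-95,"ty":-50,"tz":0,"ax":0,"ay":0,"az":-0.74,"jaw":0},{"tx":-95,"ty":-50,"tz":0,"ax":0,"ay":0,"az":-1.1,"jaw":0},{"tx":-95,"ty":-50,"tz":0,"ax":0,"ay":0,"az":-1.57,"jaw":0},{"tx":-95,"ty":-50,"tz":0,"ax":0,"ay":0,"az":-1.57,"jaw":0},{"tx":-95,"ty":-50,"tz":0,"ax":0,"ay":0,"az":-1.57,"jaw":0},{"tx":-95,"ty":-50,"tz":0,"ax":0,"ay":0,"az":-1.57,"jaw":0},{"tx":-95,"ty":-50,"tz":0,"ax":0,"ay":0,"az":-1.57,"jaw":0},{"tx":-95,"ty":-50,"tz":0,"ax":0,"ay":0,"az":-1.57,"jaw":0},{"tx":-95,"ty":-50,"tz":0,"ax":0,"ay":0,"az":-1.57,"jaw":0}]'

```text
time: 10.05
tool_pos: [0.3427, -0.0589, 0.1267]
tcp_rot: [-1.643, -2.677, 0.0]
wrist_force: [-0.3, 0.7, -0.2]
width: 0.0909
finger_force: 0.0
```

Run:
```python
from h import *
to(.4504,-.0605,.07,27)
ims=[]
for n in("top","scene"):
    i,d=camera(n); ims.append(i); W=cloud(n,d); z=W[...,2]
    for nm,c,r,lo,hi in(("block",(.4504,-.0605),.045,.036,.055),("tray",(.5525,.054),.11,.019,.06),("cheeks",(.5525,.054),.11,.042,.06)):
        m=(np.hypot(W[...,0]-c[0],W[...,1]-c[1])<r)&(z>lo)&(z<hi); P=W[m]
        if len(P)>5: print(n,nm,len(P),cv2.minAreaRect((P[:,:2]*1000).astype(np.float32)))
    p=proj(n,(.5,0,.0)).astype(int); ims[-1]=cv2.resize(i[p[1]-60:p[1]+60,p[0]-80:p[0]+80],(400,300),interpolation=cv2.INTER_CUBIC)
cv2.imwrite("pics/e.png",np.hstack(ims))
```

```text
t 10.05 pos [ 0.3427 -0.0589  0.1267] h 26.91 w 0.0909 F [-0.3  0.7 -0.2] | t [-50.2  95.4  56.6] a [-0.0006 -0.0006 -0.0016]
top block 214 ((451.7904968261719, -58.84524154663086), (33.259090423583984, 49.83086013793945), 25.371145248413086)
top tray 465 ((552.4286499023438, 53.7752685546875), (105.28268432617188, 150.16064453125), 28.578397750854492)
top cheeks 114 ((512.3038330078125, 74.01304626464844), (53.53838348388672, 75.68832397460938), 28.74318504333496)
scene block 192 ((450.4071350097656, -63.26311492919922), (34.890838623046875, 42.17186737060547), 26.96138572692871)
scene tray 197 ((551.2608642578125, 50.825557708740234), (109.48052215576172, 149.7052459716797), 28.66019058227539)
scene cheeks 35 ((494.3486633300781, 100.56948852539062), (49.78140640258789, 6.734707832336426), 27.33210563659668)
```

View pics/e.png

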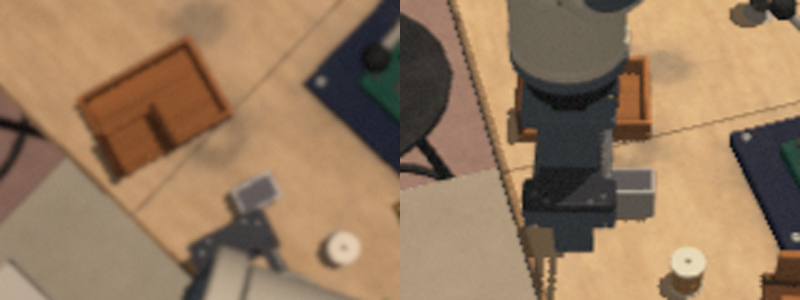

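The block stands free on the bare bench at top crop (257,192), with the tray untouched at (155,105). Next I grip it by its long sides.

Call:
play_rows --motion '[{"tx":-25,"ty":47,"tz":0,"ax":0,"ay":0,"az":0,"jaw":0},{"tx":-50,"ty":95,"tz":0,"ax":0,"ay":0,"az":0,"jaw":0},{"tx":-50,"ty":95,"tz":30,"ax":0,"ay":0,"az":0,"jaw":0},{"tx":-50,"ty":95,"tz":55,"ax":0,"ay":0,"az":0,"jaw":0},{"tx":-50,"ty":95,"tz":57,"ax":0,"ay":0,"az":0,"jaw":0},{"tx":-50,"ty":95,"tz":57,"ax":0,"ay":0,"az":0,"jaw":0}]'

```text
time: 10.9
tool_pos: [0.4504, -0.0607, 0.0705]
tcp_rot: [1.644, 2.677, 0.0]
wrist_force: [0.6, -0.7, 0.6]
width: 0.0914
finger_force: 0.0
```

Run:
```python
from h import *
to(.4504,-.0605,.017,27)
```

```text
t 10.9 pos [ 0.4504 -0.0607  0.0705] h 26.89 w 0.0914 F [ 0.6 -0.7  0.6] | t [ 0.1  0.1 53.5] a [ 0.     -0.     -0.0019]
```

Call:
play_rows --motion '[{"tx":0,"ty":0,"tz":25,"ax":0,"ay":0,"az":0,"jaw":0},{"tx":0,"ty":0,"tz":53,"ax":0,"ay":0,"az":0,"jaw":0},{"tx":0,"ty":0,"tz":53,"ax":0,"ay":0,"az":0,"jaw":0.4},{"tx":0,"ty":0,"tz":53,"ax":0,"ay":0,"az":0,"jaw":1},{"tx":0,"ty":0,"tz":53,"ax":0,"ay":0,"az":0,"jaw":1},{"tx":0,"ty":0,"tz":53,"ax":0,"ay":0,"az":0,"jaw":1},{"tx":0,"ty":0,"tz":53,"ax":0,"ay":0,"az":0,"jaw":1},{"tx":0,"ty":0,"tz":53,"ax":0,"ay":0,"az":0,"jaw":1}]' --grip_force 40

```text
time: 11.9
tool_pos: [0.4505, -0.0606, 0.0172]
tcp_rot: [1.643, 2.677, 0.0]
wrist_force: [5.5, 1.4, 3.1]
width: 0.034
finger_force: 2.2
```

Call:
play_rows --motion '[{"tx":0,"ty":0,"tz":0,"ax":0,"ay":0,"az":0,"jaw":1},{"tx":0,"ty":0,"tz":0,"ax":0,"ay":0,"az":0,"jaw":1},{"tx":0,"ty":0,"tz":-15,"ax":0,"ay":0,"az":0,"jaw":1},{"tx":0,"ty":0,"tz":-50,"ax":0,"ay":0,"az":0,"jaw":1},{"tx":0,"ty":0,"tz":-100,"ax":0,"ay":0,"az":0,"jaw":1},{"tx":0,"ty":0,"tz":-100,"ax":0,"ay":0,"az":0,"jaw":1},{"tx":0,"ty":0,"tz":-100,"ax":0,"ay":0,"az":0,"jaw":1}]'

```text
time: 12.78
tool_pos: [0.4496, -0.0604, 0.1162]
tcp_rot: [-1.642, -2.677, 0.001]
wrist_force: [-0.6, -0.7, -8.1]
width: 0.0337
finger_force: 40.0
```

Run:
```python
from h import *
to(.512,.073,.09,28.6)
```

```text
t 12.78 pos [ 0.4496 -0.0604  0.1162] h 26.94 w 0.0337 F [-0.6 -0.7 -8.1] | t [ 90.7 116.1  26.1] a [-0.0009 -0.0008 -0.0291]
```

Call:
play_rows --motion '[{"tx":25,"ty":32,"tz":0,"ax":0,"ay":0,"az":-0.029,"jaw":1},{"tx":55,"ty":70,"tz":0,"ax":0,"ay":0,"az":-0.029,"jaw":1},{"tx":80,"ty":102,"tz":5,"ax":0,"ay":0,"az":-0.029,"jaw":1},{"tx":91,"ty":116,"tz":20,"ax":0,"ay":0,"az":-0.029,"jaw":1},{"tx":91,"ty":116,"tz":28,"ax":0,"ay":0,"az":-0.029,"jaw":1},{"tx":91,"ty":116,"tz":28,"ax":0,"ay":0,"az":-0.029,"jaw":1},{"tx":91,"ty":116,"tz":28,"ax":0,"ay":0,"az":-0.029,"jaw":1}]'

```text
time: 13.65
tool_pos: [0.5121, 0.0722, 0.0889]
tcp_rot: [-1.605, -2.7, 0.001]
wrist_force: [0.2, 0.7, -6.4]
width: 0.034
finger_force: 40.0
```

Run:
```python
from h import *
to(.512,.073,.0235,28.6)
j,e=camera("scene"); p=proj("scene",(.53,.06,.03)).astype(int)
cv2.imwrite("pics/f.png",cv2.resize(j[p[1]-45:p[1]+45,p[0]-60:p[0]+60],(600,450),interpolation=cv2.INTER_CUBIC))
```

```text
t 13.65 pos [0.5121 0.0722 0.0889] h 28.54 w 0.034 F [ 0.2  0.7 -6.4] | t [ 0.7  0.3 65.4] a [-0.0007 -0.0003 -0.0011]
```

View pics/f.png

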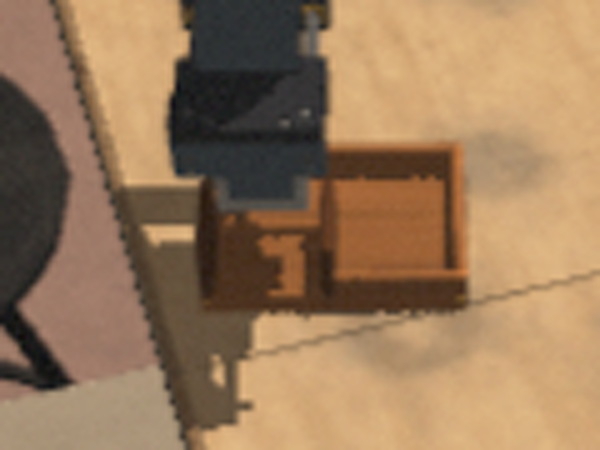

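The block hangs over the pocket, at (263,195) in the crop, with the cheeks at 208 and 325. So it is centred, and I lower it.

Call:
play_rows --motion '[{"tx":0.5,"ty":0,"tz":15,"ax":0,"ay":0,"az":0,"jaw":1},{"tx":0.5,"ty":0,"tz":28,"ax":0,"ay":0,"az":0,"jaw":1},{"tx":0.5,"ty":0,"tz":40,"ax":0,"ay":0,"az":0,"jaw":1},{"tx":0.5,"ty":0,"tz":50,"ax":0,"ay":0,"az":0,"jaw":1},{"tx":0.5,"ty":0,"tz":58,"ax":0,"ay":0,"az":0,"jaw":1},{"tx":0.5,"ty":0,"tz":62,"ax":0,"ay":0,"az":0,"jaw":1},{"tx":0.5,"ty":0,"tz":62,"ax":0,"ay":0,"az":0,"jaw":1},{"tx":0.5,"ty":0,"tz":62,"ax":0,"ay":0,"az":0,"jaw":1}]'

```text
time: 14.7
tool_pos: [0.5125, 0.0735, 0.0273]
tcp_rot: [1.604, 2.701, 0.0]
wrist_force: [0.3, -0.3, -6.6]
width: 0.0337
finger_force: 40.0
```

Call:
play_rows --motion '[{"tx":0,"ty":0,"tz":2.5,"ax":0,"ay":0,"az":0,"jaw":1},{"tx":0,"ty":0,"tz":4.2,"ax":0,"ay":0,"az":0,"jaw":1},{"tx":0,"ty":0,"tz":4.6,"ax":0,"ay":0,"az":0,"jaw":1},{"tx":0,"ty":0,"tz":4.6,"ax":0,"ay":0,"az":0,"jaw":1}]'

```text
time: 15.2
tool_pos: [0.5124, 0.0735, 0.0232]
tcp_rot: [1.604, 2.701, 0.001]
wrist_force: [-4.3, -0.6, 11.9]
width: 0.034
finger_force: 40.0
```

Call:
play_rows --motion '[{"tx":0,"ty":0,"tz":-0.3,"ax":0,"ay":0,"az":0,"jaw":0.5},{"tx":0,"ty":0,"tz":-0.3,"ax":0,"ay":0,"az":0,"jaw":0.3},{"tx":0,"ty":0,"tz":-0.3,"ax":0,"ay":0,"az":0,"jaw":0.3},{"tx":0,"ty":0,"tz":-0.3,"ax":0,"ay":0,"az":0,"jaw":0.3},{"tx":0,"ty":0,"tz":-0.3,"ax":0,"ay":0,"az":0,"jaw":0.3},{"tx":0,"ty":0,"tz":-15,"ax":0,"ay":0,"az":0,"jaw":0.3},{"tx":0,"ty":0,"tz":-40,"ax":0,"ay":0,"az":0,"jaw":0.3},{"tx":0,"ty":0,"tz":-90,"ax":0,"ay":0,"az":0,"jaw":0.3},{"tx":0,"ty":0,"tz":-130,"ax":0,"ay":0,"az":0,"jaw":0.3},{"tx":0,"ty":0,"tz":-130,"ax":0,"ay":0,"az":0,"jaw":1}]'

```text
time: 16.45
tool_pos: [0.514, 0.0736, 0.1561]
tcp_rot: [1.601, 2.697, 0.005]
wrist_force: [-0.9, 0.4, -0.9]
width: 0.0566
finger_force: 0.0
```

```bash
cat >> h.py <<'E'
def uv(h):
    h=np.radians(h); return np.array([np.cos(h),np.sin(h)]),np.array([-np.sin(h),np.cos(h)])
def see(off=(.0014,.0017)):
    i,d=camera("top"); W=cloud("top",d); z=W[...,2]; m=(np.hypot(W[...,0]-.53,W[...,1]-.04)<.17)
    out=i
    for nm,lo,hi in(("tray",.019,.034),("tall",.040,.058)):
        k=(m&(z>lo)&(z<hi)).astype(np.uint8)
        n,l,st,_=cv2.connectedComponentsWithStats(k)
        for q in range(1,n):
            if st[q,4]>25:
                P=W[l==q]; c,s,a=cv2.minAreaRect((P[:,:2]*1000).astype(np.float32))
                print(nm,st[q,4],np.round(np.array(c)/1000-off,4),np.round(s,1),round(a,1))
    return i,W
E
python3 - <<'E'
from h import *
u,v=uv(-61.4); p=np.array([.5125,.0735])+.092*u+.118*v
print(p); to(*p,.156,-61.4)
E
```

```text
[0.66014164 0.04921121]
t 16.45 pos [0.514  0.0736 0.1561] h 28.6 w 0.0566 F [-0.9  0.4 -0.9] | t [-91.4 116.6   1. ] a [ 0.0065 -0.0021  1.5708]
```

Call:
play_rows --motion '[{"tx":-30,"ty":39,"tz":0,"ax":0,"ay":0,"az":0.37,"jaw":1},{"tx":-61,"ty":78,"tz":0,"ax":0,"ay":0,"az":0.74,"jaw":1},{"tx":-91,"ty":117,"tz":0,"ax":0,"ay":0,"az":1.1,"jaw":1},{"tx":-91,"ty":117,"tz":0,"ax":0,"ay":0,"az":1.571,"jaw":1},{"tx":-91,"ty":117,"tz":0,"ax":0,"ay":0,"az":1.571,"jaw":1},{"tx":-91,"ty":117,"tz":0,"ax":0,"ay":0,"az":1.571,"jaw":1},{"tx":-91,"ty":117,"tz":0,"ax":0,"ay":0,"az":1.571,"jaw":1},{"tx":-91,"ty":117,"tz":0,"ax":0,"ay":0,"az":1.571,"jaw":1},{"tx":-91,"ty":117,"tz":0,"ax":0,"ay":0,"az":1.571,"jaw":1},{"tx":-91,"ty":117,"tz":0,"ax":0,"ay":0,"az":1.571,"jaw":1}]'

```text
time: 17.7
tool_pos: [0.6582, 0.0496, 0.1521]
tcp_rot: [-3.044, -0.776, 0.001]
wrist_force: [0.4, 1.1, -0.3]
width: 0.0002
finger_force: 0.0
```

Run:
```python
from h import *
u,v=uv(-61.4); p=np.array([.5125,.0735])+.092*u+.118*v
to(*p,.010,-61.4)
i,W=see(); j,_=camera("scene")
p=proj("top",(.56,.04,0)).astype(int);q=proj("scene",(.56,.04,0)).astype(int)
cv2.imwrite("pics/g.png",np.hstack([cv2.resize(a[r[1]-60:r[1]+60,r[0]-80:r[0]+80],(400,300),interpolation=cv2.INTER_CUBIC) for a,r in((i,p),(j,q))]))
```

```text
t 17.7 pos [0.6582 0.0496 0.1521] h -61.39 w 0.0002 F [ 0.4  1.1 -0.3] | t [  1.7   1.4 142.1] a [-0.0005  0.0008  0.0002]
```

View pics/g.png

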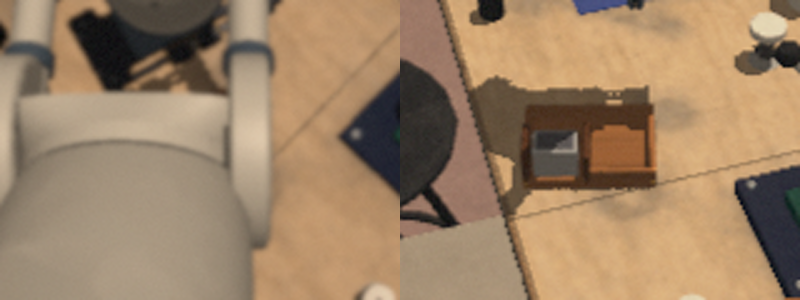

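The scene crop shows the block seated in the pocket at (555,155), with the hand beyond the +y wall. I lower it there.

Call:
play_rows --motion '[{"tx":2,"ty":1,"tz":50,"ax":0,"ay":0,"az":0,"jaw":1},{"tx":2,"ty":1,"tz":100,"ax":0,"ay":0,"az":0,"jaw":1},{"tx":2,"ty":1,"tz":130,"ax":0,"ay":0,"az":0,"jaw":1},{"tx":2,"ty":1,"tz":142,"ax":0,"ay":0,"az":0,"jaw":1},{"tx":2,"ty":1,"tz":142,"ax":0,"ay":0,"az":0,"jaw":1},{"tx":2,"ty":1,"tz":142,"ax":0,"ay":0,"az":0,"jaw":1}]'

```text
time: 18.55
tool_pos: [0.6617, 0.0497, 0.0119]
tcp_rot: [3.044, 0.776, 0.003]
wrist_force: [-1.1, -0.2, 0.9]
width: 0.0008
finger_force: 0.0
```

```bash
cat >> h.py <<'E'
def arc(th0,h0,c,xs,ys,steps):
    # tool rows (tx,ty,az) to follow tray heading h0-th; contact at (xs,ys) from pocket c
    s=get_state(); Rm=R.from_rotvec(s["tcp_rot"]).as_matrix(); hc=np.degrees(np.arctan2(Rm[1,1],Rm[0,1]))
    print("t",round(s["time"],2),np.round(s["tool_pos"],4),"h",round(hc,2),"F",np.round(s["wrist_force"],1))
    for th in steps:
        u,v=uv(h0-th); p=np.append(np.array(c)+xs*u+ys*v,s["tool_pos"][2])
        d=Rm.T@(p-s["tool_pos"])*1000; print(th,"tx",round(d[0],1),"ty",round(d[1],1),"az",round(np.radians(hc-(h0-th)),3))
def seescene():
    i,d=camera("scene"); W=cloud("scene",d); z=W[...,2]; m=(np.hypot(W[...,0]-.53,W[...,1]-.03)<.17)
    k=(m&(z>.021)&(z<.06)).astype(np.uint8); n,l,st,_=cv2.connectedComponentsWithStats(k)
    for q in range(1,n):
        if st[q,4]>60:
            P=W[l==q]; c,s,a=cv2.minAreaRect((P[:,:2]*1000).astype(np.float32)); print(st[q,4],np.round(c,1),np.round(s,1),round(a,1),"zmax",np.round(P[:,2].max(),3))
    return i,W
E
python3 - <<'E'
from h import *
i,W=seescene()
arc(0,-61.4,(.5125,.0735),.092,.092,[0,3,6,9,12,15,18,21,24])
E
```

```text
69 [648.2  41.1] [10.5 21.2] 34.1 zmax 0.06
767 [552.8  52.2] [112.3 150.4] 29.4 zmax 0.058
t 18.6 [0.6617 0.0497 0.012 ] h -61.4 F [-0.6  0.1 -1. ]
0 tx -27.6 ty -0.4 az -0.0
3 tx -32.6 ty 4.3 az 0.052
6 tx -37.7 ty 8.7 az 0.105
9 tx -43.1 ty 12.9 az 0.157
12 tx -48.8 ty 16.7 az 0.209
15 tx -54.6 ty 20.3 az 0.262
18 tx -60.6 ty 23.6 az 0.314
21 tx -66.7 ty 26.5 az 0.366
24 tx -73.0 ty 29.1 az 0.419
```

Call:
play_rows --motion '[{"tx":-12,"ty":0,"tz":0,"ax":0,"ay":0,"az":0,"jaw":1},{"tx":-22,"ty":0,"tz":0,"ax":0,"ay":0,"az":0,"jaw":1},{"tx":-27,"ty":0,"tz":0,"ax":0,"ay":0,"az":0,"jaw":1},{"tx":-32,"ty":4,"tz":0,"ax":0,"ay":0,"az":0.05,"jaw":1},{"tx":-38,"ty":8,"tz":0,"ax":0,"ay":0,"az":0.1,"jaw":1},{"tx":-43,"ty":13,"tz":0,"ax":0,"ay":0,"az":0.155,"jaw":1},{"tx":-49,"ty":17,"tz":0,"ax":0,"ay":0,"az":0.21,"jaw":1},{"tx":-49,"ty":17,"tz":0,"ax":0,"ay":0,"az":0.21,"jaw":1}]'

```text
time: 19.6
tool_pos: [0.6257, 0.0109, 0.0106]
tcp_rot: [-3.109, -0.452, 0.0]
wrist_force: [0.1, -0.3, -0.5]
width: 0.0003
finger_force: 0.0
```

Run:
```python
from h import *
i,W=seescene()
arc(0,-61.4,(.5125,.0735),.092,.092,[12,16,20,24,28,32,36,40,44])
q=proj("scene",(.54,.03,0)).astype(int)
cv2.imwrite("pics/k.png",cv2.resize(i[q[1]-60:q[1]+60,q[0]-80:q[0]+80],(600,450),interpolation=cv2.INTER_CUBIC))
```

```text
917 [551.8  45.8] [128.5 150.7] 15.9 zmax 0.06
t 19.65 [0.6256 0.0112 0.0105] h -73.4 F [-1.3  0.6  0.4]
12 tx 1.4 ty -0.0 az 0.0
16 tx -5.2 ty 6.2 az 0.07
20 tx -12.3 ty 11.9 az 0.14
24 tx -19.7 ty 17.1 az 0.209
28 tx -27.5 ty 21.8 az 0.279
32 tx -35.6 ty 25.9 az 0.349
36 tx -44.0 ty 29.4 az 0.419
40 tx -52.6 ty 32.4 az 0.489
44 tx -61.3 ty 34.7 az 0.559
```

View pics/k.png

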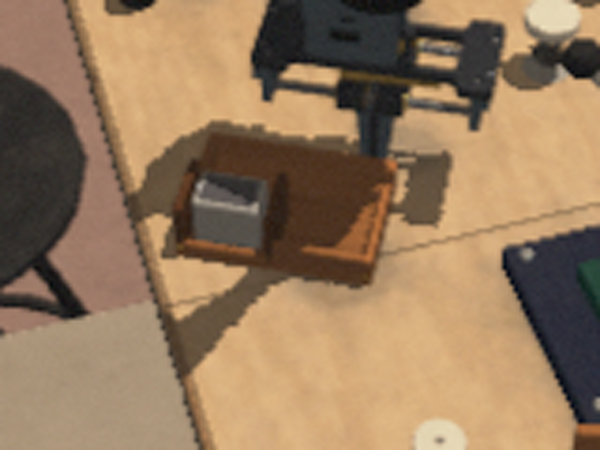

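The tray is turning about the block, which sits in its pocket at (232,212); the finger is at its far corner (378,140). I continue.

Call:
play_rows --motion '[{"tx":-5,"ty":6,"tz":0,"ax":0,"ay":0,"az":0.07,"jaw":1},{"tx":-12,"ty":12,"tz":0,"ax":0,"ay":0,"az":0.14,"jaw":1},{"tx":-20,"ty":17,"tz":0,"ax":0,"ay":0,"az":0.21,"jaw":1},{"tx":-27.5,"ty":22,"tz":0,"ax":0,"ay":0,"az":0.28,"jaw":1},{"tx":-35.5,"ty":26,"tz":0,"ax":0,"ay":0,"az":0.35,"jaw":1},{"tx":-44,"ty":29.5,"tz":0,"ax":0,"ay":0,"az":0.42,"jaw":1},{"tx":-52.5,"ty":32.5,"tz":0,"ax":0,"ay":0,"az":0.49,"jaw":1},{"tx":-61,"ty":35,"tz":0,"ax":0,"ay":0,"az":0.56,"jaw":1},{"tx":-61,"ty":35,"tz":0,"ax":0,"ay":0,"az":0.56,"jaw":1}]'

```text
time: 20.78
tool_pos: [0.5771, -0.0396, 0.0105]
tcp_rot: [3.113, -0.423, -0.001]
wrist_force: [-0.1, 0.4, 0.6]
width: 0.0005
finger_force: 0.0
```

Run:
```python
from h import *
i,W=seescene()
f=see()
arc(0,-61.4,(.5125,.0735),.092,.092,[44,48,52,56,60,64,68,70,72,73.6])
```

```text
996 [538.6  26.2] [153.  140.7] 75.1 zmax 0.059
tray 66 [0.5638 0.0927] [19.1 57.7] 62.6
tall 63 [0.515  0.1066] [ 8.1 51.5] 75.6
t 20.88 [ 0.5775 -0.0394  0.0105] h -105.4 F [ 0.4  0.  -0.3]
44 tx -0.7 ty 0.4 az 0.0
48 tx -7.3 ty 6.6 az 0.07
52 tx -14.4 ty 12.3 az 0.14
56 tx -21.8 ty 17.5 az 0.21
60 tx -29.6 ty 22.2 az 0.279
64 tx -37.7 ty 26.3 az 0.349
68 tx -46.0 ty 29.9 az 0.419
70 tx -50.3 ty 31.4 az 0.454
72 tx -54.6 ty 32.8 az 0.489
73.6 tx -58.1 ty 33.8 az 0.517
```

Call:
play_rows --motion '[{"tx":-7.5,"ty":6.5,"tz":0,"ax":0,"ay":0,"az":0.07,"jaw":1},{"tx":-14.5,"ty":12,"tz":0,"ax":0,"ay":0,"az":0.14,"jaw":1},{"tx":-22,"ty":17.5,"tz":0,"ax":0,"ay":0,"az":0.21,"jaw":1},{"tx":-29.5,"ty":22,"tz":0,"ax":0,"ay":0,"az":0.28,"jaw":1},{"tx":-37.5,"ty":26,"tz":0,"ax":0,"ay":0,"az":0.35,"jaw":1},{"tx":-46,"ty":30,"tz":0,"ax":0,"ay":0,"az":0.42,"jaw":1},{"tx":-50,"ty":31.5,"tz":0,"ax":0,"ay":0,"az":0.455,"jaw":1},{"tx":-50,"ty":31.5,"tz":0,"ax":0,"ay":0,"az":0.455,"jaw":1}]'

```text
time: 21.88
tool_pos: [0.5208, -0.0564, 0.0105]
tcp_rot: [2.938, -1.114, -0.0]
wrist_force: [-0.4, 0.3, -0.7]
width: 0.0005
finger_force: 0.0
```

Run:
```python
from h import *
i,W=seescene()
f=see()
arc(0,-61.4,(.5125,.0735),.092,.092,[70,72,73.6,75])
```

```text
906 [504.   27.8] [152.3 111.5] 49.7 zmax 0.057
tray 76 [0.5534 0.0796] [20.3 87.8] 41.8
tall 283 [0.51   0.0808] [61.7 51.3] 50.0
t 21.98 [ 0.5209 -0.0564  0.0104] h -131.5 F [ 0.5  0.8 -0.8]
70 tx -0.2 ty 0.1 az -0.002
72 tx -3.5 ty 3.3 az 0.033
73.6 tx -6.2 ty 5.7 az 0.061
75 tx -8.6 ty 7.8 az 0.085
```

Call:
play_rows --motion '[{"tx":-3,"ty":3,"tz":0,"ax":0,"ay":0,"az":0.033,"jaw":1},{"tx":-6,"ty":5.5,"tz":0,"ax":0,"ay":0,"az":0.06,"jaw":1},{"tx":-7,"ty":6.5,"tz":0,"ax":0,"ay":0,"az":0.065,"jaw":1},{"tx":-7,"ty":6.5,"tz":0,"ax":0,"ay":0,"az":0.065,"jaw":1}]'

```text
time: 22.48
tool_pos: [0.511, -0.0568, 0.0105]
tcp_rot: [2.899, -1.21, -0.001]
wrist_force: [-1.2, -0.5, 0.1]
width: 0.0005
finger_force: 0.2
```

Run:
```python
from h import *
i,W=seescene()
f=see()
to(.52,-.06,.01,-135)
# wall directions from scene colour-free: fit line to -y outer edge
P=W[(W[...,2]>.021)&(W[...,2]<.034)&(np.hypot(W[...,0]-.49,W[...,1]-.02)<.13)][:,:2]
```

```text
865 [498.6  30.3] [154.9 106.3] 46.4 zmax 0.056
tray 79 [0.5546 0.0746] [17.9 83.9] 37.6
tall 63 [0.5298 0.1   ] [ 8.3 52.8] 46.5
tall 217 [0.5064 0.0759] [49.4 33.7] 47.1
tall 33 [0.4779 0.055 ] [ 7.5 40.7] 44.2
t 22.57 pos [ 0.511  -0.0567  0.0104] h -135.31 w 0.0001 F [ 0.9 -0.2  0.1] | t [ 8.6 -4.1  0.4] a [ 0.0003  0.0004 -0.0055]
```

Call:
play_rows --motion '[{"tx":-1.2,"ty":1,"tz":0,"ax":0,"ay":0,"az":0,"jaw":1},{"tx":-2,"ty":1,"tz":0,"ax":0,"ay":0,"az":0,"jaw":1},{"tx":-2,"ty":1,"tz":0,"ax":0,"ay":0,"az":0,"jaw":1},{"tx":8,"ty":0,"tz":0,"ax":0,"ay":0,"az":0,"jaw":1},{"tx":20,"ty":0,"tz":0,"ax":0,"ay":0,"az":0,"jaw":1},{"tx":20,"ty":0,"tz":-60,"ax":0,"ay":0,"az":0,"jaw":1},{"tx":20,"ty":0,"tz":-120,"ax":0,"ay":0,"az":0,"jaw":1},{"tx":20,"ty":0,"tz":-180,"ax":0,"ay":0,"az":0,"jaw":1},{"tx":20,"ty":0,"tz":-190,"ax":0,"ay":0,"az":0,"jaw":1}]'

```text
time: 23.7
tool_pos: [0.5277, -0.0719, 0.2047]
tcp_rot: [-2.898, 1.21, -0.011]
wrist_force: [-0.2, 0.1, -0.5]
width: 0.0009
finger_force: 0.0
```

Run:
```python
from h import *
to(.33,-.17,.22,-120)
```

```text
t 23.7 pos [ 0.5277 -0.0719  0.2047] h -135.34 w 0.0009 F [-0.2  0.1 -0.5] | t [-69.1 209.5 -16.5] a [-0.0029 -0.0063 -0.2677]
```

Call:
play_rows --motion '[{"tx":-16,"ty":50,"tz":-5,"ax":0,"ay":0,"az":0,"jaw":1},{"tx":-33,"ty":100,"tz":-10,"ax":0,"ay":0,"az":0,"jaw":1},{"tx":-50,"ty":150,"tz":-15,"ax":0,"ay":0,"az":0,"jaw":1},{"tx":-69,"ty":209,"tz":-17,"ax":0,"ay":0,"az":0,"jaw":1},{"tx":-69,"ty":209,"tz":-17,"ax":0,"ay":0,"az":0,"jaw":1},{"tx":-69,"ty":209,"tz":-17,"ax":0,"ay":0,"az":0,"jaw":1},{"tx":-69,"ty":209,"tz":-17,"ax":0,"ay":0,"az":0,"jaw":1}]'

```text
time: 24.58
tool_pos: [0.3291, -0.1686, 0.2173]
tcp_rot: [-2.9, 1.209, 0.0]
wrist_force: [0.6, 0.4, 0.1]
width: 0.0003
finger_force: 0.0
```

Run:
```python
from h import *
s=get_state();print(s["tool_pos"],s["time"])
for n in("top","scene"):
    i,d=camera(n); W=cloud(n,d); z=W[...,2]; m=(np.hypot(W[...,0]-.49,W[...,1]-.03)<.13)
    for lo,hi in((.019,.06),(.04,.06)):
        P=W[m&(z>lo)&(z<hi)]; print(n,lo,cv2.minAreaRect((P[:,:2]*1000).astype(np.float32)))
    if n=="top":
        I=i; b=abs(z)<.012; al=np.array([.7071,.7071]); inv=np.array([.7071,-.7071]); Q=W[b][:,:2]; E=[]
        for t in np.arange(.3,.65,.01):
            q=Q[abs(Q@al-t)<.005]@inv; q=q[q>.1]; 
            if len(q): E.append((t,q.min()))
        E=np.array(E); E=E[abs(E[:,1]-np.median(E[:,1]))<.004]; k=np.polyfit(E[:,0],E[:,1],1); print("edge slope deg",np.degrees(k[0]),np.median(E[:,1]))
    else: J=i
p=proj("top",(.5,.02,0)).astype(int);q=proj("scene",(.5,.02,0)).astype(int)
cv2.imwrite("pics/l.png",np.hstack([cv2.resize(a[r[1]-60:r[1]+60,r[0]-80:r[0]+80],(400,300),interpolation=cv2.INTER_CUBIC) for a,r in((I,p),(J,q))]))
```

```text
[ 0.32909041 -0.16864677  0.21728559] 24.575
top 0.019 ((499.28887939453125, 33.96996307373047), (150.14846801757812, 105.1771469116211), 44.91276550292969)
top 0.04 ((507.21917724609375, 78.2745361328125), (75.25531005859375, 52.77600860595703), 44.2194709777832)
edge slope deg -0.03606463220615033 0.24076303027383433
scene 0.019 ((498.10308837890625, 30.70258331298828), (154.38328552246094, 105.56217193603516), 44.92354202270508)
scene 0.04 ((505.74945068359375, 74.15504455566406), (82.26526641845703, 52.92916488647461), 44.83353042602539)
```

View pics/l.png

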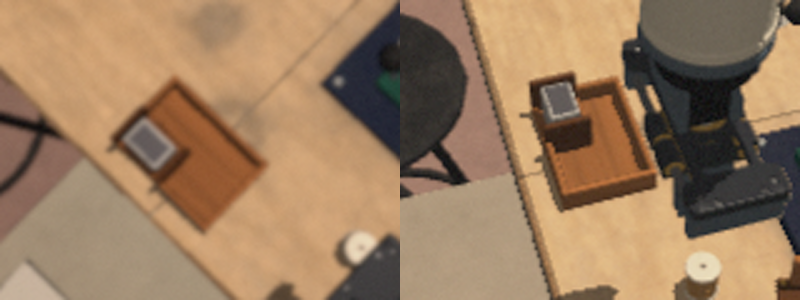

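The tray now lies at 44.9°, parallel with the 45° edge. The pocket side faces the front, with the block in it at top crop (148,143). The block has moved only about 6 mm, and the robot is clear.

```bash
python3 -c "
from plant import *
print(sign_off())"
```

```text
the job is handed in; nothing more can be done
None
```

The job is handed in after about 25 s of the 69 s: the block is in the pocket, about 6 mm from where it was set down, and the tray is within about 0.1° of parallel with the front edge, pocket side facing it; the arm is clear and nothing else was touched.

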